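# Set the input selector to the bowl and start the take

## Robot

A 7-joint arm with a two-finger parallel gripper is mounted at the origin on the work surface. World frame = base frame: x ahead of the robot, y to its left, z up, the work surface at z = 0. Lengths are in m, angles in rad, forces in N, time in s.
With the tool pointing down it reaches from about 0.425 to 0.95 m from the base axis. Payload 4.7 kg.
Tool frame: the origin (TCP) lies on the centre line of the jaws, within the pads' length; the fingertips stand robot.nose_length ahead of it and the grasp point (between the pads) lies 8 mm behind it (robot.nose_length is the distance from the TCP to the fingertips, in m); z points along the fingers, x is the direction in which the jaws open and shut, and the axes are right-handed (so a half turn about z gives the same grasp; the last joint's range is limited). The gripper opens to 85 mm and grips with 20 to 120 N. Pads are 22 mm wide; open, the fingers measure 114 mm over their backs; the gripper's body (76 mm by 85 mm) begins 54 mm behind the grasp point. The pads swing forward as they close: fully open they stand 13 mm farther back than shut.
Start: joints at [1.198, 0.469, -0.049, 1.532, 0.024, 1.141, -0.082], TCP at [0.228, -0.636, 0.202] pointing down, gripper open.
Joint ranges: [-2.59, 2.59], [-0.33, 1.99], [-1.39, 1.29], [0.1, 2.45], [-1.04, 4.18], [0.21, 1.99], [-2.66, 2.66]. Speed limits (rad/s): [2.57, 2.57, 3.14, 3.14, 3.14, 3.14, 3.14].

## Interface

Orientations are given as [roll, pitch, yaw] about the fixed x, y, z axes, in that order (R = Rz(yaw) Ry(pitch) Rx(roll)).
In Python, from plant import robot gives the robot as it stands. Calls block until the motion is done:
- robot.goto(position, orientation): joint-space move of the TCP to a pose.
- robot.move_straight(position, vel=0.15, attitude=None, contact_N=None): straight line of the TCP; attitude=None keeps the orientation; vel is the mean speed in m/s. With contact_N (N) it stops when the force on the tool has changed by that much, and returns True; else False.
- robot.move_joints(angles): joint-space move.
- robot.grip(opening, strength=None): opening from 0.0 (shut) to 1.0 (fully open); strength is the grip in N (None keeps the last); returns when the fingers have stopped.
- robot.sleep(seconds).
- robot.inverse_kinematics(position, orientation): joint angles nearest the present ones, or None.
- robot.sense(): the state.
- robot.grab_frame(name): name is "side" or "top"; returns a dict with "image" (420x560x3 uint8, red, green, blue), "range_z" (420x560 float32, m along the optical axis (not along the pixel's ray), 0 where there is no reading), "fx", "fy", "cx", "cy" (pixels), "R" (3x3) and "t" (3): a world point X has camera coordinates R X + t. Camera axes: x right, y down, z forward; pixel columns grow to the right and rows downward; lengths in m; the calibration is good to about 2 mm. A picture is of the moment at which its call begins.
A pose or a line that the arm cannot do raises robot.IKError and nothing moves.
- robot.close_job(): hands the job in, once; it reports no verdict.
The state is a dict: "t": time; "joint_pos": joint angles; "joint_velocities": joint speeds; "effort": joint torques, N m; "tcp_pos": TCP position; "tcp_rot": TCP orientation; "wrist_force": force on the tool from outside, world axes, zero at the start; "torque": the same for the moment, N m; "opening": opening from 0.0 (shut) to 1.0 (fully open).
Only numpy, scipy, OpenCV 4.12 (cv2) and the standard library are available. Lean on these libraries where they do the work, as an engineer would, in place of code of your own. Each camera call takes 0.05 s, during which the arm holds its last target. There are 200 camera calls.

## Task

On the grey sound console, push the selector's upright tab round with the fingertips, gently and without pinching it, until its pointer aims at the middle of the mark with the ring (the singing bowl). Only then press the console's round push button fully down for a moment, and let it come back up. Leave the bell, bowls, springs, mallet, microphone and clapper where they stand.

Things in the scene. Friction and masses are not known exactly. Their poses are not given: they have to be found in the camera images.
- console: grey metal console fixed on the table, 240 mm (its x) x 360 mm (its y) x 60 mm tall, dark wood ends. Origin: centre of its underside; x away from the robot's side, y to the left, z up. Four fixed knobs 16 mm wide, 12 mm tall stand near its robot-side edge. On its left part is the selector, with four round black plates (44 mm wide, 5 mm high) around it
- selector (a joint): angle of the rotary selector, rad: 0 when its tab and pointer are toward the console's +x, growing counter-clockwise seen from above; stops at -2.0 and 2.0; starts between -0.3 and 0.3. No clicks: dry friction of 0.15 N m (about 3 to 4 N at the tab) holds it wherever it is left
- selector_axis (a point): centre of the selector's aluminium disc, on its turning axis, at the height of the disc's top face (77 mm above the table). The disc has radius 60 mm; its hub, 28 mm wide, rises 4 mm above that face
- tab (a point): centre of the black upright tab on the disc: 24 mm long radially (34 to 58 mm from the axis), 10 mm thick in the direction of turning, its top 113 mm above the table; this point is 95 mm above the table, 46 mm from the axis, and turns with the selector
- pointer_aim (a point): imaginary point where the selector's pointer aims: 98 mm from the axis, on the line from the axis through the tab and the pointer nib (the nib itself ends 74 mm from the axis), 65 mm above the table; the plates' centres lie on the same circle
- bowl_plate (a point): centre of the top of the wanted plate, with a raised brass ring 28 mm wide; 98 mm from the selector's axis, 65 mm above the table. The other plates show a zigzag, a T and an X. The plates lie at selector values -1.65, -0.85, 0.85 and 1.65; which picture is where changes from run to run
- take_button_top (a point): centre of the top of the round grey push button, 32 mm wide, in a black housing on the right part of the console; pressed straight down
- take_button (a joint): travel of the push button, m: 0 up, 0.006 fully down; a spring returns it; fully down takes 5 N
- brass_bell: small brass hand bell, 52 mm wide, 58 mm tall, standing on the console's far right corner area; loose, to be left alone. Origin: centre of its underside
- big_bowl: brass singing bowl, 150 mm wide, 75 mm tall, left of the console; loose, to be left alone. Origin: centre of its underside
- small_bowl: brass singing bowl, 100 mm wide, 50 mm tall, left of the console; loose, to be left alone. Origin: centre of its underside
- spring_a: upright steel coil, 43 mm wide, on a black foot 80 mm wide, 125 mm tall in all, right of the console; loose, to be left alone. Origin: centre of its underside
- spring_b: the same kind of coil on a black foot 80 mm wide, 105 mm tall in all, right of the console; loose, to be left alone. Origin: centre of its underside
- mallet: mallet lying on the table on the robot's side of the console: wooden handle about 190 mm long, head 50 mm long and 40 mm thick; loose, to be left alone. Origin: centre of its underside at the near end of the head; x runs along the handle toward the head
- microphone: microphone upright on a round foot 90 mm wide, 150 mm tall in all, beyond the console; loose, to be left alone. Origin: centre of its underside
- clapper: flat wooden clapper 50 x 130 x 18 mm lying beyond the console; loose, to be left alone. Origin: centre of its underside

How it is judged:
By the outcome, as a careful person would: the job done as asked, in the order asked, and still so for the second after the job is handed in, with the robot touching nothing.
It also fails if it takes over 45 s, if anything falls off the work surface, if the arm or the gripper's body presses on something with over 40 N, if the wrist force passes 120 N, or if a joint passes its speed limit or range.

## Working session

There is one attempt and no reset: what is moved stays moved. The work goes in short steps, each a Python script; the robot and the scene stay as the last script left them, time stands still between calls to the robot, and variables do not carry over. Pictures are saved under pics/ and viewed, about 8 in all and at most 12, crops included, and the job is handed in when it is done.

```bash
mkdir -p pics; ls
python3 - <<'E'
from plant import robot
import cv2,numpy as np
print(robot.nose_length, robot.sense())
for n in("top","side"):
    f=robot.grab_frame(n); cv2.imwrite(f"pics/{n}0.png",f["image"][:,:,::-1]); np.savez(f"{n}0.npz",**f)
    print(n,f["fx"],f["cx"],f["cy"],f["R"],f["t"])
E
```

```text
pics
0.011 {'t': 0.0, 'joint_pos': array([ 1.19810426,  0.46944033, -0.04861271,  1.53371216,  0.02408409,
        1.14100187, -0.08225948]), 'joint_velocities': array([ 0.0002634 ,  0.0014065 , -0.00137305,  0.00139831, -0.00074654,
       -0.00164633, -0.0011206 ]), 'effort': array([ 8.16329532e-06, -5.10302532e+01, -4.66695498e-02, -2.37710720e+01,
        1.06170407e-02,  7.56974303e-03,  1.81610567e-07]), 'tcp_pos': array([ 0.22731742, -0.63487828,  0.20135456]), 'tcp_rot': array([ 3.14154154e+00,  1.97608050e-03, -1.22692255e+00]), 'wrist_force': array([-0.32722539,  0.30113821,  0.13122213]), 'torque': array([6.28023617e-03, 9.46065625e-05, 1.91187814e-02]), 'opening': 0.9958940814221048}
top 443.4089912368329 282.9031033204165 210.07835316571988 [[-0.00629656 -0.99922274 -0.03891358]
 [-0.98397233  0.01312613 -0.17783744]
 [ 0.17820999  0.03717012 -0.98329018]] [0.0489483  0.61603309 0.85791646]
side 479.42691898809346 280.766058781397 205.27994173336373 [[ 0.99974501 -0.01594328  0.01599153]
 [ 0.00135133 -0.66466482 -0.74714045]
 [ 0.02254088  0.74697154 -0.66447379]] [-0.60859993  0.06824807  1.10578575]
```

View pics/top0.png

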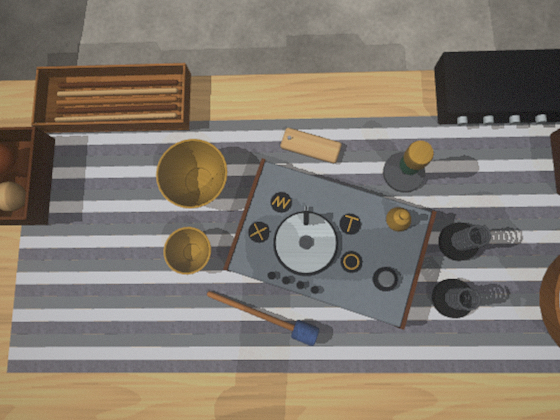

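View pics/side0.png

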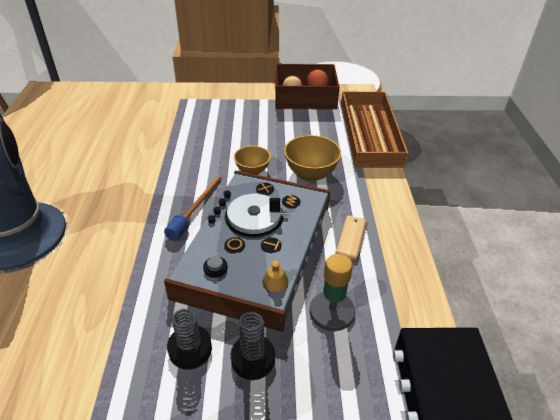

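Top view: selector centre is near (306,242), the tab near (306,215), the ring plate near (351,262) and the button near (386,279). Next I'll turn these into positions.

```bash
cat > h.py <<'E'
import numpy as np,cv2
def ray(f,u,v,z):
    d=np.linalg.inv(f["R"])@np.array([(u-f["cx"])/f["fx"],(v-f["cy"])/f["fy"],1]); c=-f["R"].T@f["t"]
    return c+d*(z-c[2])/d[2]
def proj(f,X):
    p=f["R"]@np.asarray(X)+f["t"]; return np.array([f["fx"]*p[0]/p[2]+f["cx"],f["fy"]*p[1]/p[2]+f["cy"]])
def blob(f,u,v,r,mask):
    m=np.zeros(mask.shape,bool); m[v-r:v+r+1,u-r:u+r+1]=1; ys,xs=np.nonzero(m&mask); return xs.mean(),ys.mean(),len(xs)
E
python3 - <<'E'
from h import *
F={n:dict(np.load(f"{n}0.npz")) for n in("top","side")}
S={"top":dict(axis=(306,242),ring=(351,262),T=(350,224),W=(282,202),X=(259,232),button=(386,279)),
"side":dict(axis=(254,211),ring=(235,244),T=(271,244),W=(291,201),X=(265,188),button=(215,265))}
for n,f in F.items():
    im=f["image"]; h=cv2.cvtColor(im,cv2.COLOR_RGB2HSV)
    br=(h[...,1]>90)&(h[...,2]>70)&(h[...,0]>8)&(h[...,0]<35)
    for k in("ring","T","W","X"):
        b=blob(f,*S[n][k],10,br); print(n,k,np.round(b,1),np.round(ray(f,b[0],b[1],.065),4))
    u,v=S[n]["button"]; 
    for k,z in(("axis",.081),("button",.08)):
        u,v=S[n][k]; r=f["range_z"][v,u]; p=f["R"].T@(np.array([(u-f["cx"])/f["fx"]*r,(v-f["cy"])/f["fy"]*r,r])-f["t"]); print(n,k,"depth",np.round(p,4),ray(f,u,v,z).round(4))
a=[cv2.resize(F[n]["image"][y:y+140,x:x+180,::-1],None,fx=s,fy=s,interpolation=cv2.INTER_CUBIC) for n,x,y,s in(("top",235,165,4),("side",160,160,4))]
cv2.imwrite("pics/c_top.png",a[0]);cv2.imwrite("pics/c_side.png",a[1])
E
```

```text
top ring [351.  261.3 115. ] [ 0.5096 -0.0922  0.065 ]
top T [350.5 221.   71. ] [ 0.5906 -0.094   0.065 ]
top W [280.7 201.5 111. ] [0.6327 0.047  0.065 ]
top X [258.1 231.1  85. ] [0.5721 0.0933 0.065 ]
top axis depth [ 0.5473 -0.0033  0.0809] [ 0.5473 -0.0033  0.081 ]
top button depth [ 0.4739 -0.1558  0.0849] [ 0.474  -0.1567  0.08  ]
side ring [234.2 243.7  89. ] [ 0.5084 -0.0906  0.065 ]
side T [272.6 243.9  59. ] [ 0.5891 -0.0912  0.065 ]
side W [290.9 199.9  71. ] [0.632  0.0498 0.065 ]
side X [266.1 185.1  67. ] [0.574  0.1038 0.065 ]
side axis depth [ 0.5483 -0.0085  0.083 ] [ 0.5482 -0.0063  0.081 ]
side button depth [ 0.4763 -0.1667  0.0844] [ 0.4757 -0.1628  0.08  ]
```

View pics/c_top.png

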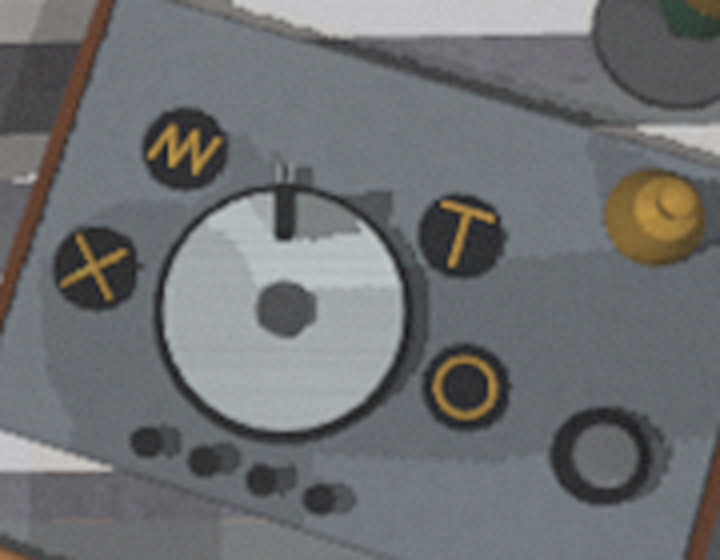

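View pics/c_side.png

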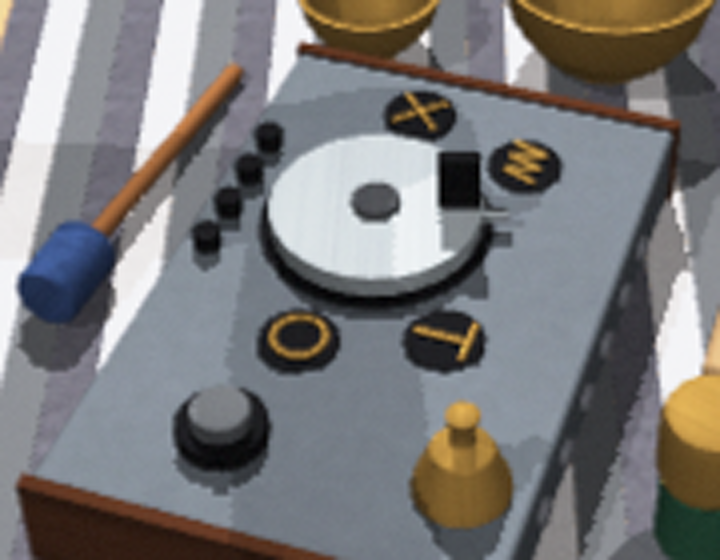

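The crops show the ring plate at top-crop (466,387), with the T next to it (plate order is X, W, T, ring). The tab lies near crop (285,213) and the button top at (604,456). I'll fit the axis and yaw from the four plates.

Run:
```python
from h import *
from scipy.optimize import least_squares
F={n:dict(np.load(f"{n}0.npz")) for n in("top","side")}
o={"top":(235,165),"side":(160,160)}
P=lambda n,u,v,z: ray(F[n],o[n][0]+u/4-.375,o[n][1]+v/4-.375,z)
pl={"top":[(466,387),(461,236),(184,149),(95,268)],"side":[(299,341),(445,341),(525,166),(421,115)]}
hub={"top":(286,310),"side":(376,201)}
s=np.array([-1.65,-.85,.85,1.65])
for n in F:
    q=np.array([P(n,*p,.065)[:2] for p in pl[n]]); hb=P(n,*hub[n],.081)
    fn=lambda x:(x[:2]+.098*np.c_[np.cos(x[2]+s),np.sin(x[2]+s)]-q).ravel()
    r=least_squares(fn,[.55,0,-.3]); print(n,"axis,yaw",r.x.round(4),"res mm",(r.fun.reshape(-1,2)*1e3).round(1).tolist(),"hub",hb.round(4))
    b=P(n,*{"top":(604,456),"side":(219,411)}[n],.0847); print("button",b.round(4))
    ax=r.x[:2]; c,si=np.cos(r.x[2]),np.sin(r.x[2]); print(" button in axis frame",np.array([[c,si],[-si,c]])@(b[:2]-ax))
t=P("top",285,187,.113);t2=P("top",286,240,.113);print("tab out/in top",t,t2)
```

```text
top axis,yaw [ 0.5475 -0.0023 -0.322 ] res mm [[-0.3, -0.0], [0.2, -0.1], [0.1, -0.1], [-0.1, 0.2]] hub [ 0.5471 -0.0035  0.081 ]
button [ 0.4746 -0.1552  0.0847]
 button in axis frame [-0.02074918 -0.16808783]
side axis,yaw [ 0.5474 -0.0038 -0.3229] res mm [[0.0, 0.1], [-0.1, -0.0], [0.3, 0.1], [-0.2, -0.2]] hub [ 0.5473 -0.0026  0.081 ]
button [ 0.4746 -0.1601  0.0847]
 button in axis frame [-0.01950247 -0.17132984]
tab out/in top [ 0.6030594  -0.00349998  0.113     ] [ 0.57727224 -0.00357842  0.113     ]
```

```bash
cat >> h.py <<'E'
AX=np.array([.5475,-.003]); YAW=-.322; Z=.100
def pose(phi,gap,z=Z,R=.046,half=.016):
    r=np.array([np.cos(phi),np.sin(phi)]); t=np.array([-r[1],r[0]])
    p=AX+R*r+(half+gap)*t; return [p[0],p[1],z],[np.pi,0,phi]
E
python3 - <<'E'
from h import *
from plant import robot
for ph in np.linspace(0,-2,5): 
    q=robot.inverse_kinematics(*pose(ph,0)); print(ph,None if q is None else np.round(q,2))
robot.grip(0.0,20)
p=robot.sense()["tcp_pos"]
robot.goto(*pose(0.0,.015,.22))
print(robot.sense()["t"],robot.sense()["tcp_pos"])
robot.move_straight(pose(0,.015)[0],vel=.1,contact_N=5)
s=robot.sense();print(s["t"],s["tcp_pos"],s["wrist_force"],s["opening"])
f=robot.grab_frame("side");cv2.imwrite("pics/s1.png",cv2.resize(f["image"][110:310,130:380,::-1],None,fx=3,fy=3))
E
```

```text
0.0 [ 0.39  0.53 -0.65  1.81  0.39  0.94 -0.43]
-0.5 [ 0.36  0.51 -0.56  1.81  0.33  0.92 -0.84]
-1.0 [ 0.33  0.48 -0.45  1.83  0.26  0.89 -1.25]
-1.5 [ 0.29  0.44 -0.37  1.88  0.2   0.86 -1.67]
-2.0 [ 0.24  0.39 -0.28  1.93  0.15  0.83 -2.12]
3.5417 [0.59364969 0.02651992 0.21976558]
4.8917 [0.59408147 0.02812898 0.10073308] [-0.70864343 -0.66847457  0.01436491] 0.0025264208601720422
```

View pics/s1.png

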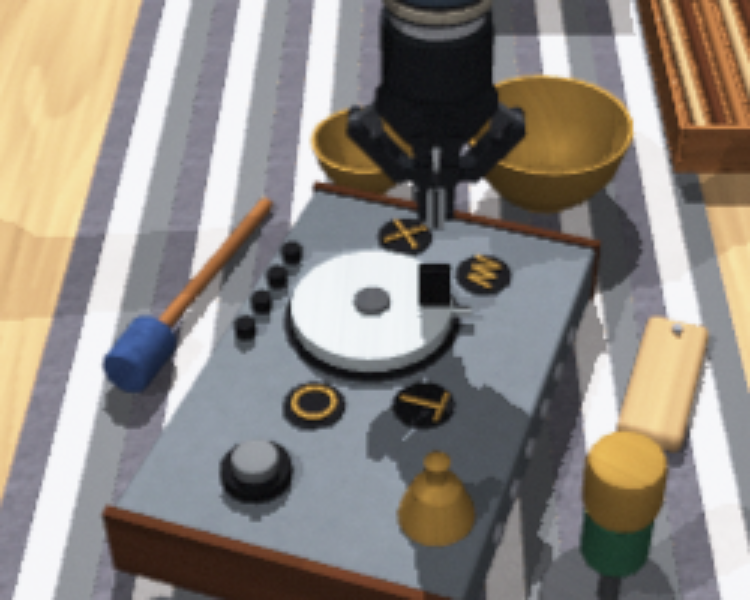

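The gripper is beside the tab, on the correct side. In the crop the fingertip seems to end at about (435,228), which is higher than I expected, so I'll check it by projection and depth.

Run:
```python
from h import *
from plant import robot
f=robot.grab_frame("side"); p=robot.sense()["tcp_pos"]
for dz in(-.011,0,.02,.04): print(dz,(proj(f,p+[0,0,dz])-[130,110])*3)
print("tab top",(proj(f,[.5935,-.0035,.113])-[130,110])*3)
for u,v in((435,200),(435,215),(435,222),(435,226),(420,215),(450,215)):
    u=u/3+130;v=v/3+110;r=f["range_z"][int(v),int(u)];print(u,v,(f["R"].T@(np.array([(u-f["cx"])/f["fx"]*r,(v-f["cy"])/f["fy"]*r,r])-f["t"])).round(4))
```

```text
-0.011 [433.96823289 263.72471146]
0 [434.07914003 252.5598108 ]
0.02 [434.28470827 231.86547892]
0.04 [434.4954969  210.64561642]
tab top [433.80852423 267.81689998]
275.0 176.66666666666669 [0.5941 0.0156 0.1604]
275.0 181.66666666666669 [0.5942 0.0154 0.1468]
275.0 184.0 [0.5943 0.0141 0.1414]
275.0 185.33333333333331 [0.5943 0.0175 0.1349]
270.0 181.66666666666669 [0.5835 0.0187 0.1442]
280.0 181.66666666666669 [0.6051 0.0208 0.1425]
```

Run:
```python
from h import *
from plant import robot
s=robot.sense();print(s["t"],s["tcp_pos"],s["tcp_rot"])
for n in("side","top"):
    f=robot.grab_frame(n)
    vv,uu=np.mgrid[0:420,0:560];r=f["range_z"].astype(float)
    X=(np.stack([(uu-f["cx"])/f["fx"]*r,(vv-f["cy"])/f["fy"]*r,r],-1)-f["t"])@f["R"]
    if n=="side":
        for v in range(170,204,2): print(v,X[v,275].round(3),f["image"][v,275])
    cv2.imwrite(f"pics/n_{n}.png",cv2.resize(f["image"][140:280,190:330,::-1] if n=="side" else f["image"][150:290,230:370,::-1],None,fx=4,fy=4))
a=np.hstack([cv2.imread("pics/n_side.png"),cv2.imread("pics/n_top.png")]);cv2.imwrite("pics/n.png",cv2.resize(a,(800,400)))
```

```text
4.9917 [0.59399348 0.02804367 0.10070892] [ 3.14156012e+00 -1.36638283e-03 -1.18042823e-04]
170 [0.594 0.028 0.169] [28 28 32]
172 [0.594 0.024 0.166] [37 37 43]
174 [0.594 0.016 0.167] [31 32 34]
176 [0.594 0.017 0.161] [35 37 40]
178 [0.594 0.015 0.157] [36 37 40]
180 [0.594 0.017 0.15 ] [34 35 38]
182 [0.594 0.015 0.146] [37 38 41]
184 [0.594 0.017 0.139] [36 37 39]
186 [0.594 0.015 0.135] [79 84 92]
188 [0.595 0.096 0.063] [125 132 142]
190 [0.595 0.087 0.064] [145 153 165]
192 [0.595 0.084 0.06 ] [145 154 164]
194 [0.595 0.076 0.061] [148 157 167]
196 [0.595 0.069 0.06 ] [145 154 165]
198 [ 0.594 -0.002  0.115] [18 17 18]
200 [ 0.594 -0.008  0.115] [21 21 21]
202 [ 0.594 -0.009  0.11 ] [10 12 12]
```

View pics/n.png

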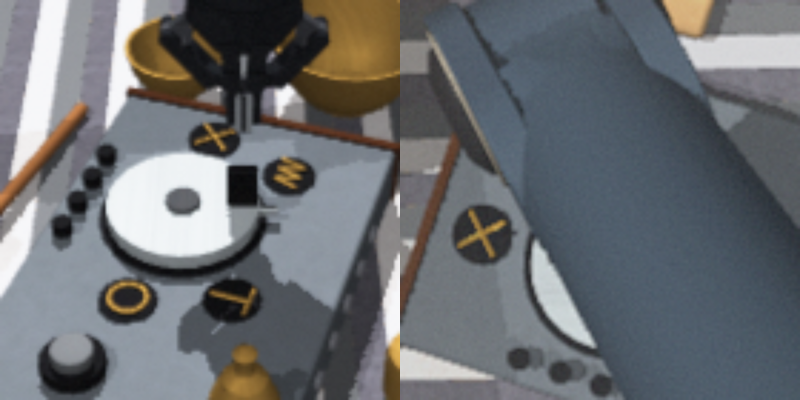

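Depth puts the fingertip at about z 0.133. TCP z 0.1007 minus nose_length 0.011 gives 0.090, so the two disagree by about 43 mm. I'll descend slowly with a contact guard and re-measure the tip.

```bash
cat >> h.py <<'E'
def tip(robot):
    f=robot.grab_frame("side");p=robot.sense()["tcp_pos"]
    vv,uu=np.mgrid[0:420,0:560];r=f["range_z"].astype(float)
    X=(np.stack([(uu-f["cx"])/f["fx"]*r,(vv-f["cy"])/f["fy"]*r,r],-1)-f["t"])@f["R"]
    m=(abs(X[...,0]-p[0])<.025)&(abs(X[...,1]-p[1])<.017)&(X[...,2]>.084)&(X[...,2]<.25)
    Q=X[m]; return f,Q
E
python3 - <<'E'
from h import *
from plant import robot
for z in(.090,.080):
    hit=robot.move_straight(pose(0,.015,z)[0],vel=.03,contact_N=3)
    f,Q=tip(robot);s=robot.sense()
    print(hit,s["t"],s["tcp_pos"].round(4),s["wrist_force"].round(2),"tip z",np.percentile(Q[:,2],[0,2]).round(4),len(Q))
    if hit: break
E
```

```text
False 5.625 [0.5935 0.028  0.0899] [ 0.26  0.2  -0.52] tip z [0.1225 0.1284] 637
False 6.1583 [0.5935 0.0281 0.0799] [-0.57  0.33 -0.12] tip z [0.1124 0.1182] 624
```

No contact at TCP z 0.080, and the tip tracks at TCP + 0.032. I'll trust that measured offset: a tip at 0.088 needs TCP z ≈ 0.056.

```bash
sed -i 's/Z=.100/Z=.056/' h.py
python3 - <<'E'
from h import *
from plant import robot
hit=robot.move_straight(pose(0,.015)[0],vel=.04,contact_N=3)
f,Q=tip(robot);s=robot.sense()
print(hit,s["t"],s["tcp_pos"].round(4),s["wrist_force"].round(2),"tip z",np.percentile(Q[:,2],[0,2]).round(4),len(Q))
lo=Q[Q[:,2]<Q[:,2].min()+.02];print("x",np.percentile(lo[:,0],[2,50,98]),"y",np.percentile(lo[:,1],[2,50,98]))
cv2.imwrite("pics/s2.png",cv2.resize(f["image"][140:280,190:330,::-1],None,fx=4,fy=4))
E
```

```text
False 6.9583 [0.5937 0.0281 0.0562] [ 0.13 -0.19  0.47] tip z [0.0967 0.1016] 545
x [0.5812696  0.5944752  0.60572459] y [0.01416687 0.01953222 0.02349391]
```

View pics/s2.png

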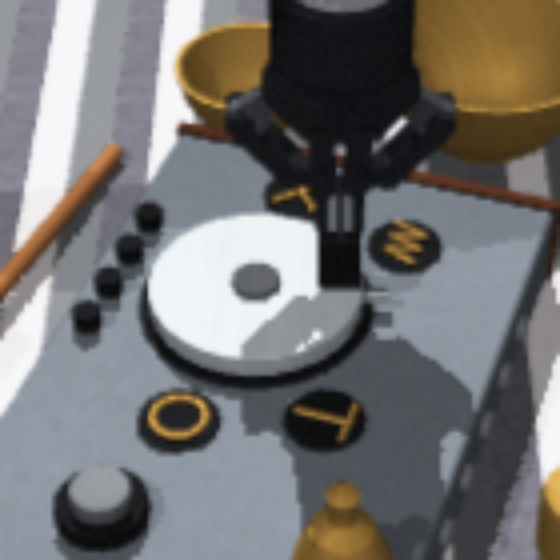

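The finger stands right behind the tab with its tip just above the disc. Next I'll push along the arc, stopping short of the target.

Run:
```python
from h import *
from plant import robot
for ph in np.linspace(-.2,-1.82,8):
    p,o=pose(ph,0)
    hit=robot.move_straight(p,vel=.06,attitude=o,contact_N=20)
    s=robot.sense();print(round(ph,2),hit,round(s["t"],2),s["wrist_force"].round(1))
    if hit: break
```

```text
-0.2 False 7.52 [-1.4  1.3  0.5]
-0.43 False 7.9 [-0.3  3.2  1.3]
-0.66 False 8.28 [0.6 2.2 0.8]
-0.89 False 8.67 [1.4 2.3 0. ]
-1.13 False 9.05 [0.8 1.5 0.9]
-1.36 False 9.43 [1.3 0.8 0.3]
-1.59 False 9.82 [1.3 0.6 0.6]
-1.82 False 10.2 [ 2.4 -0.4  0.2]
```

```bash
cat >> h.py <<'E'
def away(robot,phi,name):
    robot.move_straight(pose(phi,.012)[0],vel=.08)
    robot.move_straight(pose(phi,.012,.14)[0],vel=.15)
    robot.goto([.38,-.36,.2],[np.pi,0,-.9])
    ims=[]
    for n,x,y in(("top",250,180),("side",190,170)):
        f=robot.grab_frame(n); np.savez(f"{n}_{name}.npz",**f); ims.append(cv2.resize(f["image"][y:y+100,x:x+130,::-1],(520,400),interpolation=cv2.INTER_CUBIC))
    cv2.imwrite(f"pics/{name}.png",cv2.resize(np.hstack(ims),(800,308),interpolation=cv2.INTER_AREA)); print(robot.sense()["t"])
E
python3 - <<'E'
from h import *
from plant import robot
away(robot,-1.82,"v1")
E
```

```text
12.7333
```

View pics/v1.png

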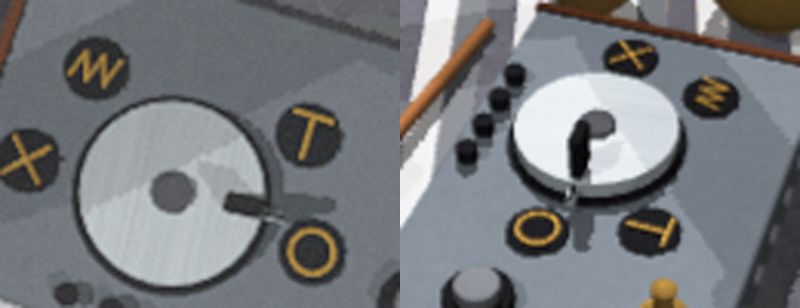

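The pointer is short of the ring plate, aiming between T and ring. I'll measure the tab and nib angle numerically.

```bash
cat >> h.py <<'E'
def tabang(name,ax={"top":(.5475,-.0023),"side":(.5474,-.0038)}):
    for n in("top","side"):
        f=dict(np.load(f"{n}_{name}.npz")) if name!="0" else dict(np.load(f"{n}0.npz"))
        vv,uu=np.mgrid[0:420,0:560];r=f["range_z"].astype(float)
        X=(np.stack([(uu-f["cx"])/f["fx"]*r,(vv-f["cy"])/f["fy"]*r,r],-1)-f["t"])@f["R"]
        d=X[...,:2]-np.array(ax[n]); rad=np.hypot(d[...,0],d[...,1])
        g=f["image"].max(-1)
        out=[n]
        for lo in(.09,.104):
            m=(X[...,2]>lo)&(X[...,2]<.125)&(rad<.068)&(rad>.025)
            c=d[m].mean(0); out+=[len(d[m]),c.round(4).tolist(),round(float(np.arctan2(c[1],c[0])),3)]
        # darkness template: project tab box footprint outline for each angle, compare with dark mask
        dark=(g<60).astype(np.uint8); best=[]
        reg=np.zeros_like(dark); cc=proj(f,[*ax[n],.09]); cv2.circle(reg,tuple(int(v) for v in cc.round()),30,1,-1)
        for a in np.arange(-2.2,.4,.01):
            R=np.array([[np.cos(a),-np.sin(a)],[np.sin(a),np.cos(a)]])
            pts=[proj(f,[*(np.array(ax[n])+R@[x,y]),z]) for x in(.034,.058) for y in(-.005,.005) for z in(.077,.113)]
            h=cv2.convexHull((np.array(pts)*16).round().astype(np.int32)); mk=np.zeros_like(dark); cv2.fillConvexPoly(mk,h,1,shift=4)
            best.append(((dark&mk&reg).sum()/mk.sum()-0*1,a))
        b=np.array(best); top=b[b[:,0]>b[:,0].max()-.03]; out+=["tmpl",round(b[:,0].max(),2),top[:,1].mean().round(3)]
        print(*out)
E
python3 -c "
from h import *
tabang('0');tabang('v1')"
```

```text
top 77 [0.044, -0.0002] -0.005 72 [0.0447, -0.0003] -0.006 tmpl 0.55 -0.021
side 116 [0.0448, -0.0027] -0.061 67 [0.0448, -0.0019] -0.043 tmpl 0.73 0.072
top 81 [-0.0119, -0.0434] -1.839 71 [-0.0115, -0.0437] -1.828 tmpl 0.56 -1.79
side 93 [-0.0112, -0.0475] -1.803 59 [-0.0114, -0.0466] -1.81 tmpl 0.61 -1.786
```

The tab is at about -1.82, as commanded, and the target is -0.322 - 1.65 = -1.972. I'll push the rest.

Run:
```python
from h import *
from plant import robot
robot.goto(*pose(-1.78,.014,.14))
robot.move_straight(pose(-1.78,.014)[0],vel=.1,contact_N=6)
for ph in(-1.80,-1.972):
    p,o=pose(ph,0); print(robot.move_straight(p,vel=.05,attitude=o,contact_N=20),robot.sense()["wrist_force"].round(1))
away(robot,-1.972,"v2"); tabang("v2")
```

```text
False [-1.   0.5  0.2]
False [ 1.8 -0.3  0.1]
18.5667
top 80 [-0.0179, -0.0412] -1.981 70 [-0.0175, -0.0416] -1.97 tmpl 0.56 -1.939
side 100 [-0.0174, -0.0456] -1.935 61 [-0.0174, -0.0443] -1.946 tmpl 0.64 -1.92
```

View pics/v2.png

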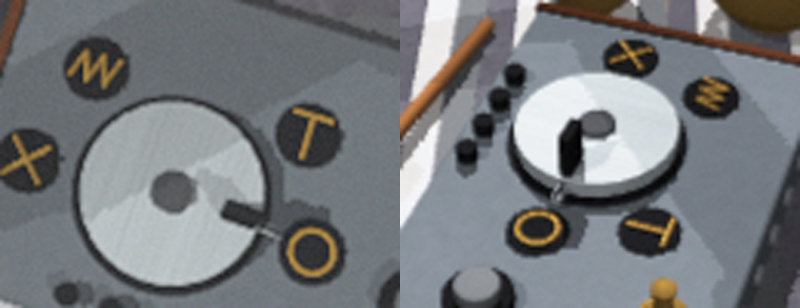

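The pointer now aims at the ring: in the top crop, hub (173,192), nib (268,232) and ring (311,251) are in line to within about 0.5°. Next is the button.

Run:
```python
from h import *
from plant import robot
B=[.4746,-.158]; o=[np.pi,0,-.32]
robot.goto([*B,.12],o)
robot.move_straight([*B,.068],vel=.08,contact_N=6)
h1=robot.move_straight([*B,.035],vel=.015,contact_N=2.5); z1=robot.sense(); print(h1,z1["tcp_pos"].round(4),z1["wrist_force"].round(1))
h2=robot.move_straight([*B,.030],vel=.015,contact_N=12); robot.sleep(.3); s=robot.sense(); print(h2,s["tcp_pos"].round(4),s["wrist_force"].round(1),s["t"])
robot.move_straight([*B,.12],vel=.08)
robot.goto([.38,-.36,.2],[np.pi,0,-.9]); s=robot.sense(); print(s["t"],s["wrist_force"])
for n in("top","side"): np.savez(f"{n}_v3.npz",**robot.grab_frame(n))
tabang("v3")
f=dict(np.load("side_v3.npz"));cv2.imwrite("pics/v3.png",np.hstack([f["image"][130:400,100:400,::-1],np.load("top_v3.npz")["image"][100:370,150:530,::-1]]))
```

```text
True [ 0.4746 -0.158   0.0502] [ 0.6 -0.   2.7]
True [ 0.4746 -0.158   0.0472] [-1.   0.2  6.2] 22.375
24.375 [ 0.56784005  1.08641843 -0.15038369]
top 78 [-0.0179, -0.0413] -1.981 69 [-0.0176, -0.0418] -1.97 tmpl 0.56 -1.939
side 101 [-0.0175, -0.0456] -1.937 60 [-0.0172, -0.0441] -1.943 tmpl 0.64 -1.92
```

View pics/v3.png

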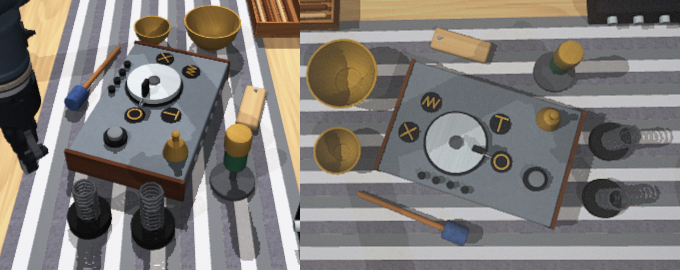

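```bash
python3 -c "
from plant import robot
robot.close_job()"
```

```text
the job is handed in; nothing more can be done
```

The selector is turned to the ring (singing bowl) mark and the push button was then pressed once and released. The job was handed in at about 24.5 s, with the arm standing clear.

- **Selector:** I pushed the tab round with the shut fingertips in two stages, with wrist forces of about 3–4 N. The top camera's last measurement put the tab at -1.970 rad in world axes, against a wanted -1.972. The side camera read -1.94, about 0.03 rad off. I trusted the top view, since the side camera mostly sees one face of the tab. My cruder outline fit read -1.92 to -1.94 and I set it aside. The angle did not change after the button press.
- **Button:** I pressed until the force had changed by a further 12 N (fully down takes 5 N). While held it settled at about 6 N, and the estimated travel was about 6 mm. The final picture shows no sign of it staying down, but I did not measure its height after release.
- **Other objects:** in the final picture the bell, bowls, springs, mallet, microphone and clapper stand where they were. I checked this by eye only.
- **Disagreement found:** the depth image showed the fingertips about 32 mm behind the reported tool point, not 11 mm ahead as `nose_length` says. I worked from the measured offset, after a slow, contact-guarded descent confirmed it.

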